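Gauge a thin-walled bush on the bench comparator

ROBOT

A 6-joint arm with a two-finger parallel gripper is mounted at the origin on a cart in front of the work surface, level with it; the furniture and walls round the work are solid. World frame = base frame: x ahead of the robot, y to its left, z up, the work surface at z = 0. Lengths are in mm, angles in rad, forces in N, time in s.
With the tool pointing down it reaches from about 275 to 825 mm from the base axis. Payload 5.2 kg.
Tool frame: the origin (TCP) lies at the very end of the fingers, on their centre line; the grasp point (between the pads) lies 19 mm behind it; z points along the fingers, y is the direction in which the jaws open and shut (so a half turn about z gives the same grasp; the last joint's range is limited). The gripper opens to 93 mm and grips with 3 to 60 N. Pads are 15 mm wide; open, the fingers measure 128 mm over their backs; the gripper's body (75 mm by 188 mm) begins 65 mm behind the grasp point.
Start: joints at [-1.389, 0.259, 1.535, -0, 1.348, -0.203], TCP at [206.476, -509.777, 188.653] pointing down, gripper open.
Joint ranges: [-3.14, 3.14], [-0.91, 2.08], [0.19, 2.58], [-1.22, 4.36], [0.22, 2.71], [-3.12, 3.12]. Speed limits (rad/s): [2.57, 2.57, 3.14, 3.14, 3.14, 3.14].

INTERFACE

Orientations are given as [roll, pitch, yaw] about the fixed x, y, z axes, in that order (R = Rz(yaw) Ry(pitch) Rx(roll)).
In Python, from bench import robot gives the robot as it stands. The module is installed in compiled form; this text tells all that it offers. Calls block until the motion is done:
- robot.move_ptp(position, orientation): joint-space move of the TCP to a pose.
- robot.move_linear(position, ori=None, speed=150, f_stop=None): straight line of the TCP; ori=None keeps the orientation; speed is the mean speed in mm/s. With f_stop (N) it stops when the force on the tool has changed by that much, and returns True; else False.
- robot.move_j(angles): joint-space move.
- robot.move_gripper(opening): opening from 0.0 (shut) to 1.0 (fully open); the grip force is fixed at half the most; returns when the fingers have stopped.
- robot.sleep(seconds).
- robot.inverse_kinematics(position, orientation): joint angles nearest the present ones, or None.
- robot.get_image(name): name is "scene" or "top"; returns a dict with "img" (480x640x3 uint8, blue, green, red), "fovy" (degrees; the focal length in pixels is half the picture's height over the tangent of half this angle, whatever the lens; pixels are square), "cx", "cy" (the principal point, pixels), "k1" (the pictures are not rectified: a ray, as slopes to the right and down, at radius r is drawn at 1 + k1 r^2 times it, then the intrinsics apply), "eye" and "orientation" of the camera in the world. Camera axes: x right, y down, z forward; pixel columns grow to the right and rows downward; lengths in mm; the calibration is good to about 2 mm. A picture is of the moment at which its call begins. There is no depth.
A pose or a line that the arm cannot do raises robot.MotionError and nothing moves.
- robot.hand_in(): hands the job in, once; it reports no verdict.
Readings, each from a call of its own:
- robot.current_t(): time.
- robot.current_qpos(): joint angles.
- robot.current_joint_vel(): joint speeds.
- robot.current_joint_efforts(): joint torques, N m.
- robot.current_tcp_pos(): TCP position.
- robot.current_eef_rot(): TCP orientation.
- robot.current_contact_force(): force on the tool from outside, world axes, zero at the start.
- robot.current_ft_torque(): the same for the moment, N m.
- robot.current_gripper_width(): opening from 0.0 (shut) to 1.0 (fully open).
Only numpy, scipy, OpenCV 4.12 (cv2) and the standard library are available. Lean on these libraries where they do the work, as an engineer would, in place of code of your own. Each camera call takes 0.05 s, during which the arm holds its last target. There are 200 camera calls.

TASK

Set the loose brass bush up for checking on the green bench comparator: stand it flange-down on the anvil plate, seated in the V rest, then bring the dial carriage up until about half of the stylus's spring travel is taken up (needle in the green band at mid-scale) and leave it so. The bush has a thin wall and bends easily: grip it with no more than 15 N, and never jam it in the gauge with more than about 20 N. Leave the reject tray, the plug gauge, the ring gauge and the calliper where they are.

Things in the scene. Friction and masses are not known exactly. Their poses are not given: they have to be found in the camera images.
- bush: The loose work piece: thin-walled brass flanged bush, standing upright on its flange on the table. Body 24 mm diameter with a 20 mm bore, flange 30 mm diameter and 3 mm thick at the bottom, 26 mm high in all, about 35 g. Origin at the centre of the underside, z along its axis, up.
- comparator: Bench comparator, screwed down: green cast base 74 mm (x) by 240 mm (y = -200 to +40), 18 mm high. Origin on the table straight below the bush's seat; z up; +y is the measuring direction, from the stylus towards the V rest. The steel anvil plate for the bush is 48 x 48 mm (x = -24..24, y = -22..26 mm), its top 34 mm above the table.
- seat (a point): Point on the anvil plate's top, 34 mm above the table, where the centre of the bush's underside lies when its body touches both V faces. Axes as of the comparator.
- v_rest (a point): Middle of the V rest, 46 mm above the table, 12 mm to +y of the seat: two upright steel faces, 120 degrees, open to -y, reaching to x = +-10 mm, 39 to 53 mm above the table; behind them a pillar 34 mm wide, 58 mm high, y = 22..38 mm. The flange slides in under the faces (5 mm gap) but cannot pass them from above: let the bush down about 6 mm short (-y) of the seat; it goes home sideways.
- carriage: Dial carriage, grey slide 56 x 124 mm on the comparator. Axes as of the comparator; its origin coincides with the comparator's when it is at the forward stop (near where it starts, the stylus in the bush's place); it draws back up to 45 mm towards -y. Stiff: about 6 N moves it and it stays where left. It carries the dial, 54 mm across, face up at 55 mm height, 75 mm to -y of the carriage's origin.
- stylus_nominal (a point): Nominal end of the relaxed stylus, 45 mm above the table, moves with the carriage; the true end is up to 7 mm off either way in y, as the dial is clamped differently each time. Stylus: 4 mm rod, 6 mm ball, along +y; springs in by 8 mm at 0.6 N per mm (half travel: 2.4 N), then a hard stop. The red needle sweeps 270 degrees clockwise over the travel; the green band on its +x side is 2.5 to 5.5 mm.
- knob_grip (a point): Point on the axis of the carriage's black upright pull knob (18 mm diameter, 26 mm high, from 48 to 74 mm above the table), 64 mm above the table, 135 mm behind (-y of) the carriage's origin. Axes as of the comparator.
- reject_tray: Bystander: red sheet tray 84 x 129 x 36 mm with two small bushes in it; origin at the centre of its underside.
- plug_gauge: Bystander: steel plug gauge lying on the table, 121 mm long (along its y), 15 mm thick; origin under its middle.
- ring_gauge: Bystander: grooved steel ring, 48 mm diameter, 16 mm high, lying flat; origin at the centre of its underside.
- calliper: Bystander: vernier calliper lying flat, 230 mm long (along its y), 68 mm wide, 8 mm high; origin under its middle.

How it is judged:
By the outcome, as a careful person would: the job done as asked, in the order asked, and still so for the second after the job is handed in, with the robot touching nothing.
It also fails if it takes over 61 s, if anything falls off the work surface, if the arm or the gripper's body presses on something with over 40 N, if the wrist force passes 120 N, or if a joint passes its speed limit or range.

## Working session

There is one attempt and no reset: what is moved stays moved. The work goes in short steps, each a Python script; the robot and the scene stay as the last script left them, time stands still between calls to the robot, and variables do not carry over. Pictures are saved under pics/ and viewed, about 8 in all and at most 12, crops included, and the job is handed in when it is done.

```bash
mkdir -p pics; ls
cat > h.py <<'E'
import numpy as np, cv2, sys
from scipy.spatial.transform import Rotation as R
from bench import robot
def shot(name, fn):
    d=robot.get_image(name); cv2.imwrite(f'pics/{fn}.png', d['img'])
    np.save(f'pics/{fn}.npy', d, allow_pickle=True); return d
def load(fn): return np.load(f'pics/{fn}.npy', allow_pickle=True).item()
def K(d):
    f=240/np.tan(np.radians(d['fovy'])/2)
    return np.array([[f,0,d['cx']],[0,f,d['cy']],[0,0,1.]]), np.array([d['k1'],0,0,0.])
def Rc(d):
    o=np.asarray(d['orientation'],float)
    return o if o.shape==(3,3) else R.from_euler('xyz',o).as_matrix()
def pix2plane(d,uv,z):
    k,dist=K(d); uv=np.asarray(uv,float).reshape(-1,1,2)
    n=cv2.undistortPoints(uv,k,dist,None,None).reshape(-1,2) if False else cv2.undistortPointsIter(uv,k,dist,None,None,(3,50,1e-10)).reshape(-1,2)
    r=np.c_[n,np.ones(len(n))]@Rc(d).T; e=np.asarray(d['eye'],float)
    return e+r*((z-e[2])/r[:,2])[:,None]
def proj(d,P):
    k,dist=K(d); P=np.asarray(P,float).reshape(-1,3); M=Rc(d)
    return cv2.projectPoints(P,cv2.Rodrigues(M.T)[0],-M.T@np.asarray(d['eye'],float),k,dist)[0].reshape(-1,2)
E
python3 - <<'E'
from h import *
for n in('top','scene'):
    d=shot(n,n+'0'); print({k:v for k,v in d.items() if k!='img'})
print(robot.current_tcp_pos(),robot.current_eef_rot(),robot.current_t(),robot.current_gripper_width())
E
```

```text
pics
{'fovy': 44.869242239009964, 'cx': 322.5617205001406, 'cy': 232.21301280656957, 'k1': -0.09566912765049738, 'eye': array([ 313.75968987,   16.64173271, 1425.82611884]), 'orientation': array([-2.95578041, -0.01927714, -1.57641627])}
{'fovy': 53.19536684762954, 'cx': 317.4580729892246, 'cy': 238.4784897664394, 'k1': -0.0023613206749702087, 'eye': array([-24.64171966, 794.60466117, 794.8629451 ]), 'orientation': array([-2.19965036, -0.01022602, -2.47395486])}
[ 206.36280712 -509.24502301  187.89588937] [-3.13999171e+00 -2.98938157e-04  3.84789889e-01] 0.1 0.9980366741478921
```

View pics/top0.png

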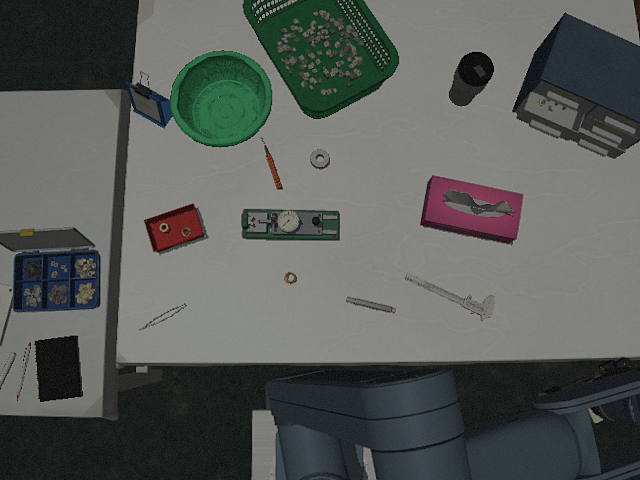

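View pics/scene0.png

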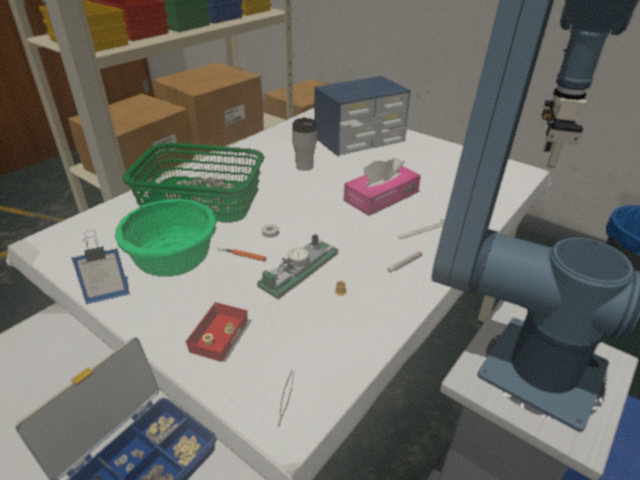

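```bash
python3 - <<'E'
from h import *
for n in('top0','scene0'):
    d=load(n); im=d['img']; hsv=cv2.cvtColor(im,cv2.COLOR_BGR2HSV)
    box={'top0':(230,195,350,295),'scene0':(245,225,365,305)}[n]
    x0,y0,x1,y1=box
    cv2.imwrite(f'pics/{n}c.png',cv2.resize(im[y0:y1,x0:x1],None,fx=6,fy=6,interpolation=cv2.INTER_CUBIC))
    sub=np.zeros(im.shape[:2],np.uint8); sub[y0:y1,x0:x1]=255
    g=cv2.inRange(hsv,(45,70,20),(90,255,255))&sub
    b=cv2.inRange(hsv,(10,90,60),(30,255,255))&sub
    for nm,m in(('green',g),('brass',b)):
        nl,l,st,c=cv2.connectedComponentsWithStats(m)
        print(n,nm,[(st[i].tolist(),c[i].round(1).tolist()) for i in range(1,nl) if st[i][4]>15])
    pts=cv2.findNonZero(g); r=cv2.minAreaRect(pts); bp=cv2.boxPoints(r); print(bp.round(1).tolist())
    print(pix2plane(d,bp,18).round(1).tolist())
E
python3 - <<'E'
import cv2,numpy as np
a=cv2.imread('pics/top0c.png');b=cv2.imread('pics/scene0c.png');print(a.shape,b.shape)
E
```

```text
top0 green [([242, 209, 97, 31, 947], [292.8, 227.0])]
top0 brass [([284, 273, 7, 11, 26], [286.5, 279.3]), ([290, 272, 6, 11, 24], [293.3, 277.5])]
[[241.5, 237.6999969482422], [242.10000610351562, 208.6999969482422], [338.6000061035156, 210.6999969482422], [338.0, 239.6999969482422]]
[[565.0, 187.4, 18.0], [638.1, 187.4, 18.0], [632.5, -52.1, 18.0], [559.4, -49.8, 18.0]]
scene0 green []
scene0 brass [([245, 253, 19, 6, 51], [253.6, 255.5]), ([336, 282, 9, 13, 93], [340.1, 288.3])]
(600, 720, 3) (480, 720, 3)Traceback (most recent call last):
  File "<stdin>", line 13, in <module>
cv2.error: OpenCV(4.12.0) /io/opencv/modules/imgproc/src/convhull.cpp:143: error: (-215:Assertion failed) total >= 0 && (depth == CV_32F || depth == CV_32S) in function 'convexHull'
```

View pics/top0c.png

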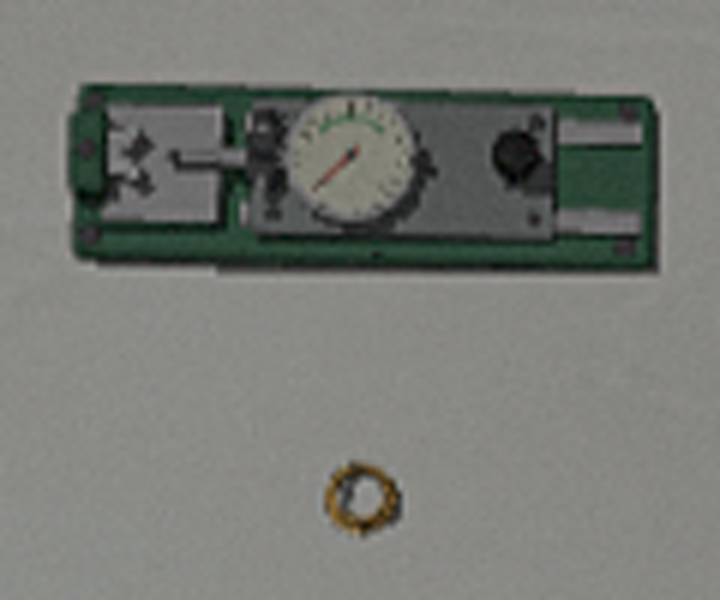

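View pics/scene0c.png

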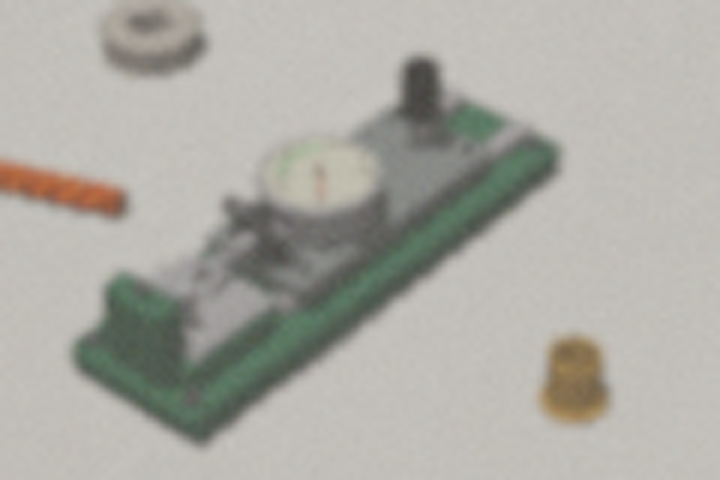

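```bash
cat >> h.py <<'E'
s=np.load('seat.npy') if __import__('os').path.exists('seat.npy') else None
YAW=s[2]; EX=np.array([np.cos(YAW),np.sin(YAW)]); EY=np.array([-np.sin(YAW),np.cos(YAW)])
def W(x,y,z): return list(s[:2]+x*EX+y*EY)+[z]        # comparator -> world
def C(p): w=np.asarray(p[:2])-s[:2]; return np.array([w@EX,w@EY,p[2]])
def grip(mm): robot.move_gripper(float(np.clip(mm/93,0,1)))
def width(): return robot.current_gripper_width()*93
def F(): f=robot.current_contact_force(); return np.round([f[:2]@EX,f[:2]@EY,f[2]],2)
E
python3 - <<'E'
from h import *
for a in(np.pi/2,-np.pi/2):
    print(a,[np.round(robot.inverse_kinematics(p,[np.pi,0,YAW+a]),2).tolist() for p in (W(5,-138,110),W(0,0,50),[468,69,10])])
E
```

```text
1.5707963267948966 [[-0.17, 0.41, 1.51, 0.0, 1.22, -0.15], [0.06, 0.5, 1.54, -0.0, 1.11, 0.08], [-0.09, 0.33, 1.94, -0.0, 0.87, -0.06]]
-1.5707963267948966 [[-0.17, 0.41, 1.51, -0.0, 1.22, 3.0], [0.06, 0.5, 1.54, -0.0, 1.11, -3.06], [-0.09, 0.33, 1.94, -0.0, 0.87, 3.08]]
```

Run:
```python
from h import *
O=[np.pi,0,YAW+np.pi/2]
robot.move_gripper(46/93)
robot.move_ptp(W(5,-138,190),O)
print(C(robot.current_tcp_pos()),width(),F())
print(robot.move_linear(W(5,-138,54),speed=120,f_stop=8))
f0=F(); print(C(robot.current_tcp_pos()).round(2),f0,robot.current_t())
for w in(36,32,30,29,28,27,26,25,24,23,22):
    grip(w); f=F()-f0; print(w,round(width(),2),f.round(2),round(robot.current_t(),2))
    if np.hypot(*f[:2])>10: break
```

```text
[   5.02487058 -139.08706597  189.97825448] 46.0291976273847 [ 0.28 -0.51  0.24]
False
[   5.69 -138.1    54.83] [-0.22  0.11  0.46] 4.6167
36 35.96 [ 0.8  -0.46  0.31] 5.05
32 32.13 [ 0.69 -0.06  0.4 ] 5.38
30 29.91 [ 0.52 -0.91 -0.52] 5.66
29 28.94 [ 0.17 -0.07 -0.32] 5.89
28 28.21 [ 1.1  -0.67 -0.49] 6.12
27 27.05 [ 0.6  -0.63  0.44] 6.36
26 26.24 [ 0.18  0.21 -0.08] 6.59
25 25.17 [-0.61 -0.98 -0.51] 6.83
24 24.15 [ 0.32  0.7  -0.18] 7.06
23 23.31 [ 0.84  0.15 -1.22] 7.29
22 22.05 [ 0.09 -0.79 -0.52] 7.53
```

Run:
```python
from h import *
d=shot('scene','s1'); t=shot('top','t1')
a=cv2.resize(d['img'][205:305,245:365],None,fx=5,fy=5,interpolation=cv2.INTER_CUBIC)
b=cv2.resize(t['img'][195:295,230:350],None,fx=2,fy=2)
a[:200,:240]=b
cv2.imwrite('pics/s1c.png',a)
```

```text
(no output)
```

View pics/s1c.png

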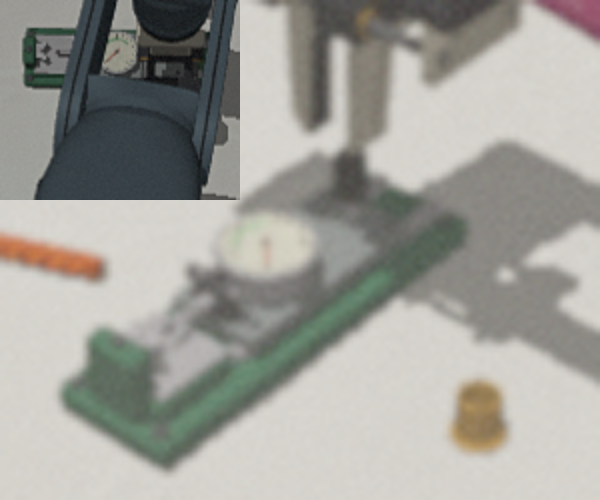

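Run:
```python
from h import *
d=load('s1')
for n,p in(('tcp',robot.current_tcp_pos()),('knobtop',W(0,-135,74)),('knobbase',W(0,-135,48)),('padL',W(16.7,-138,55)),('padR',W(-5.3,-138,55)),('dial',W(0,-75,55)),('seat top pillar',W(0,30,58)),('bush',[468,69.5,26])):
    u=proj(d,p)[0]; print(n,u.round(1),((u-[245,205])*5).round(0))
print(F(),robot.current_tcp_pos(),robot.current_eef_rot())
```

```text
tcp [312.4 241.3] [337. 182.]
knobtop [313.2 236.3] [341. 157.]
knobbase [313.1 244.4] [341. 197.]
padL [309.  239.3] [320. 171.]
padR [315.5 242.5] [352. 188.]
dial [297.8 253. ] [264. 240.]
seat top pillar [268.4 272.6] [117. 338.]
bush [339.9 283.1] [474. 390.]
[-0.11  0.2  -0.78] [602.473453     8.14406157  54.0147392 ] [3.14158463e+00 6.99994088e-06 1.54508693e+00]
```

Run:
```python
from h import *
d=load('s1'); t=load('t1')
a=cv2.resize(d['img'][195:260,280:350],None,fx=8,fy=8,interpolation=cv2.INTER_LANCZOS4)
b=cv2.resize(t['img'][205:245,280:340],None,fx=4,fy=4,interpolation=cv2.INTER_LANCZOS4)
c=np.zeros((520,800,3),np.uint8); c[:,:560]=a; c[:160,560:800]=b
c=np.clip(c*1.3,0,255).astype(np.uint8)
cv2.imwrite('pics/s1d.png',c)
```

```text
(no output)
```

View pics/s1d.png

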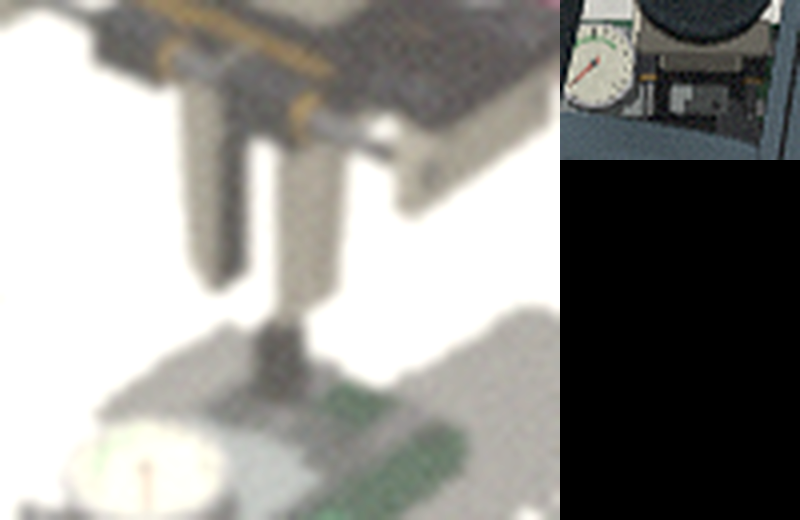

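Run:
```python
from h import *
d=load('scene0')
p=np.array([206.36,-509.24,187.9]); print(proj(d,[p,p+[0,0,19],p+[0,0,84]]).round(1))
o=R.from_euler('xyz',[np.pi,0,.385]).as_matrix()
print(proj(d,[p+o@[0,46.5,0],p-o@[0,46.5,0]]).round(1))
cv2.imwrite('pics/s0g.png',cv2.resize(d['img'][70:190,500:640],None,fx=4,fy=4,interpolation=cv2.INTER_CUBIC))
print(robot.current_qpos().round(4), np.round(robot.inverse_kinematics(robot.current_tcp_pos(),robot.current_eef_rot()),4))
```

```text
[[545.  168.6]
 [547.  162.3]
 [554.3 139.9]]
[[543.5 161.1]
 [546.6 176.4]]
[-0.1714  0.4673  1.5773 -0.      1.0969 -0.1457] [-0.1714  0.4673  1.5773 -0.      1.0969 -0.1457]
```

View pics/s0g.png

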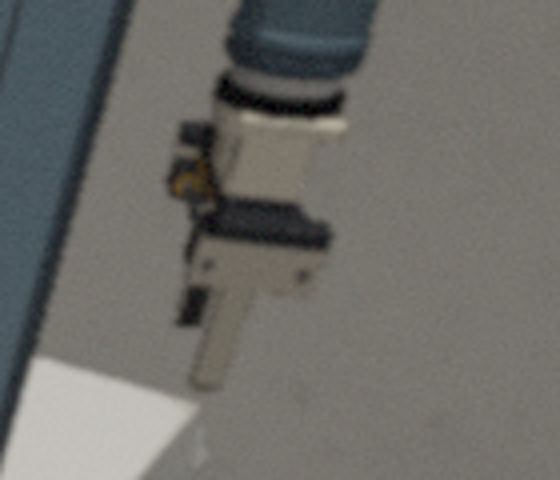

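Run:
```python
from h import *
x,y,z=C(robot.current_tcp_pos()); print(robot.current_t())
grip(46)
robot.sleep(.1); print(F())
hit=robot.move_linear(W(2,-137,10),speed=30,f_stop=4)
p=C(robot.current_tcp_pos()); print(hit,p.round(2),F(),robot.current_t())
```

```text
7.625
[ 0.71 -0.21  0.03]
False [   2.18 -137.05   10.23] [-0.35 -0.27  1.13] 9.9583
```

Run:
```python
from h import *
d=shot('scene','s2')
a=cv2.resize(d['img'][195:270,270:360],None,fx=8,fy=8,interpolation=cv2.INTER_LANCZOS4)
cv2.imwrite('pics/s2c.png',np.clip(a*1.3,0,255).astype(np.uint8))
f=lambda p:((proj(d,p)-[270,195])*8).round().tolist()
print('tcp,tip+28',f([W(2.2,-137,10),W(2.2,-137,38)]),'pads@38',f([W(25.2,-137,38),W(-20.8,-137,38)]),width())
```

```text
tcp,tip+28 [[343.0, 482.0], [344.0, 415.0]] pads@38 [[291.0, 387.0], [398.0, 442.0]] 45.568421852494474
```

View pics/s2c.png

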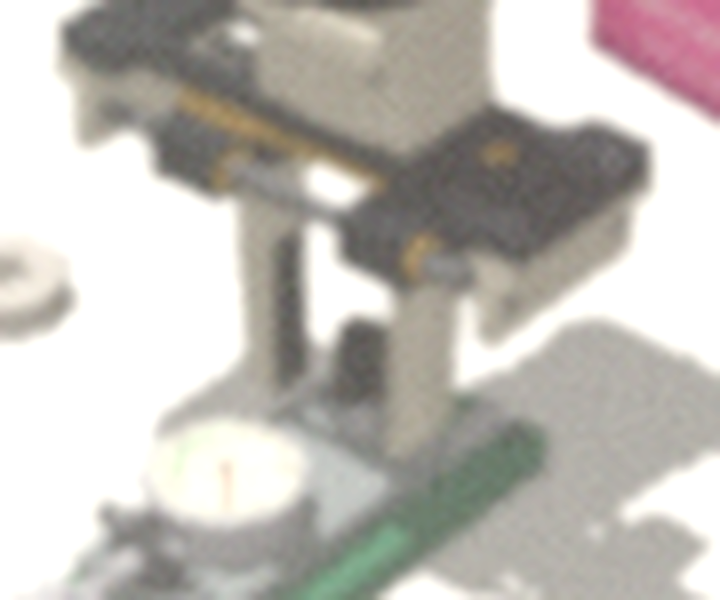

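Run:
```python
from h import *
robot.move_linear(W(5,-137,25),speed=100)
f0=np.mean([F() for _ in range(5)],0); p=C(robot.current_tcp_pos()); print(p.round(2),f0,robot.current_t())
for w in(34,32,31,30,29,28,27,26,25,24,23):
    grip(w); f=np.mean([F() for _ in range(4)],0)-f0; print(w,round(width(),2),f.round(2),round(robot.current_t(),2))
    if np.hypot(*f[:2])>7: break
```

```text
[   5.83 -137.12   25.69] [-0.74  0.56 -0.16] 10.3083
34 34.0 [ 1.35 -0.01 -0.29] 10.78
32 32.03 [ 0.54  0.1  -0.66] 11.05
31 31.22 [ 0.55 -0.28 -0.63] 11.28
30 30.29 [ 0.18 -1.41 -0.38] 11.52
29 29.46 [-2.   -0.87  0.67] 11.74
28 28.24 [-3.98 -1.17  2.86] 11.97
27 27.24 [-5.25 -0.76  3.48] 12.19
26 25.79 [-6.02  0.23  5.28] 12.42
25 25.52 [-6.73 -1.13  6.65] 12.64
24 24.09 [-7.9  -1.21  7.03] 12.87
```

Run:
```python
from h import *
grip(30)
robot.move_linear(W(-.8,-137,25),speed=60)
print(C(robot.current_tcp_pos()).round(2))
f0=np.mean([F() for _ in range(5)],0)
def mw():
    v=[]
    for _ in range(10): v.append(width()); robot.sleep(.01)
    return np.mean(v),np.std(v)
for w in(20,18.8,18.4,18,17.6,17.2,16.8,16,14):
    grip(w); print(w,np.round(mw(),2),(F()-f0).round(1),round(robot.current_t(),2))
hit=robot.move_linear(W(-.8,-177,25),speed=80,f_stop=25)
print(hit,C(robot.current_tcp_pos()).round(2),F(),np.round(mw(),2),robot.current_t())
```

```text
[  -0.53 -137.     25.16]
20 [20.04  0.15] [ 0.3 -0.3  0.5] 14.0
18.8 [18.84  0.23] [ 1.2  0.2 -1.1] 14.32
18.4 [18.34  0.18] [0.6 0.3 0.7] 14.62
18 [18.08  0.13] [-0.4 -0.1  0.8] 14.93
17.6 [17.81  0.19] [-0.9 -0.3  0.6] 15.22
17.2 [17.69  0.18] [-1.5  0.5  0.4] 15.53
16.8 [17.74  0.22] [-2.2 -0.4  1. ] 15.82
16 [17.27  0.19] [-2.   0.4  1.7] 16.12
14 [17.17  0.19] [-2.2 -0.4  1.3] 16.43
False [  -0.87 -174.94   24.98] [-0.91  6.61  1.12] [17.32  0.15] 17.1583
```

Run:
```python
from h import *
O=[np.pi,0,YAW+np.pi/2]
grip(46); p=C(robot.current_tcp_pos())
robot.move_linear(W(-.8,-176,70),speed=250)
robot.move_linear([468,69.2,70],speed=300)
robot.move_linear([468,69.2,10],speed=200)
print(robot.current_tcp_pos(),F(),robot.current_t())
hit=robot.move_linear([468,69.2,-50],speed=35,f_stop=4)
print(hit,robot.current_tcp_pos().round(2),F(),robot.current_t())
d=shot('scene','s3')
a=cv2.resize(d['img'][225:315,300:390],None,fx=6,fy=6,interpolation=cv2.INTER_CUBIC)
cv2.imwrite('pics/s3c.png',np.clip(a*1.2,0,255).astype(np.uint8))
```

```text
[468.92410445  68.31610382   9.6856475 ] [ 0.12 -0.23  0.19] 19.3083
True [467.85  69.2  -29.74] [-0.74  0.14  6.29] 20.4083
```

View pics/s3c.png

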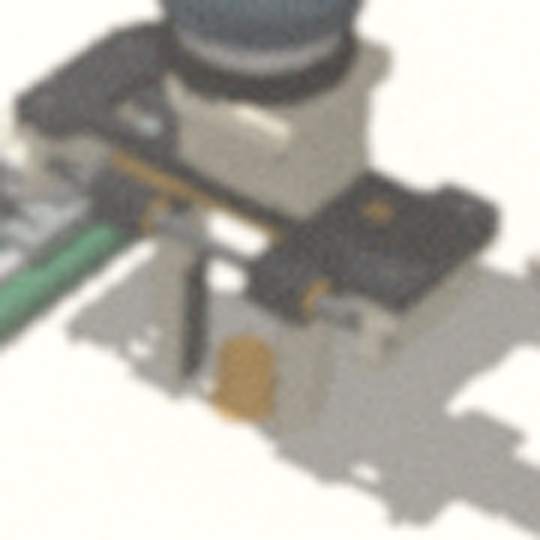

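```bash
cat >> h.py <<'E'
TZ=29.3  # true tip z = reported + TZ
def brass(fn):
    d=shot('scene',fn); m=cv2.inRange(cv2.cvtColor(d['img'],cv2.COLOR_BGR2HSV),(10,90,60),(28,255,255)); m[:225]=0; m[:,:262]=0; m[330:]=0; m[:,400:]=0
    nl,l,st,c=cv2.connectedComponentsWithStats(m); i=1+np.argmax(st[1:,4]); return d,st[i].tolist(),c[i].round(1)
def mw(n=10):
    v=[]
    for _ in range(n): v.append(width()); robot.sleep(.01)
    return round(np.mean(v),2)
E
python3 - <<'E'
from h import *
robot.move_linear([468,69.2,4.5-TZ-.3],speed=40)
print(robot.current_tcp_pos().round(2),F())
for w in(28,25,24.2,23.8,23.5): grip(w); print(w,mw())
p=robot.current_tcp_pos()
robot.move_linear([468,69.2,40],speed=120)
d,st,c=brass('s4'); p=robot.current_tcp_pos(); print(p.round(2),st,c,mw(),F(),robot.current_t())
t=np.array([p[0],p[1],p[2]+TZ-4.5]); print('predicted',proj(d,[t,t+[0,0,26],t+[0,0,13]]).round(1))
E
```

```text
[468.18  69.18 -25.06] [ 0.89  0.21 -0.08]
28 28.01
25 24.98
24.2 24.24
23.8 23.94
23.5 23.82
[467.31  69.24  39.31] [336, 261, 7, 13, 82] [339.3 267.2] 23.84 [-0.48 -0.19 -1.23] 23.475
predicted [[340.8 271. ]
 [341.2 262.5]
 [341.  266.8]]
```

Run:
```python
from h import *
robot.move_linear(W(-.3,-7,60),speed=160)
robot.move_linear(W(-.3,-7,18),speed=100)
robot.sleep(.15); print(C(robot.current_tcp_pos()).round(2),F(),mw())
hit=robot.move_linear(W(-.3,-7,6),speed=20,f_stop=3)
p=C(robot.current_tcp_pos()); print(hit,p.round(2),F(),robot.current_t())
d,st,c=brass('s5'); print(st,c,proj(d,[W(p[0],p[1],34),W(p[0],p[1],60)]).round(1))
a=cv2.resize(d['img'][225:315,245:345],None,fx=7,fy=6.6,interpolation=cv2.INTER_CUBIC)
cv2.imwrite('pics/s5c.png',np.clip(a*1.2,0,255).astype(np.uint8))
```

```text
[ 0.42 -6.97 18.93] [0.12 0.13 0.47] 23.72
True [-0.34 -7.    8.22] [1.01 0.68 2.31] 25.8583
[275, 263, 6, 13, 50] [277.6 268. ] [[279.6 272.8]
 [279.2 264.6]]
```

View pics/s5c.png

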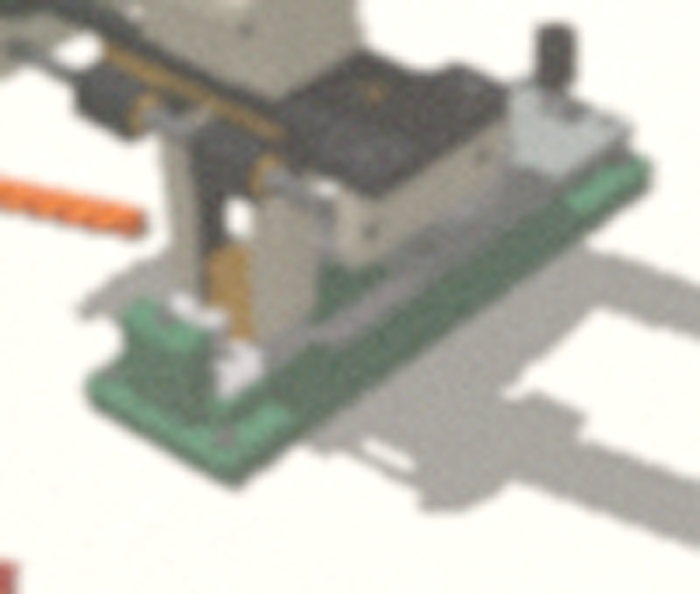

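Run:
```python
from h import *
f0=F(); t0=C(robot.current_tcp_pos())
hit=robot.move_linear(W(-.3,5,8.9),speed=14,f_stop=4)
p=C(robot.current_tcp_pos()); print(hit,p.round(2),F()-f0,mw(),robot.current_t())
grip(30); robot.sleep(.2)
print(C(robot.current_tcp_pos()).round(2),F())
robot.move_linear(W(-.3,p[1],75),speed=180)
robot.move_linear(W(-.3,-177,70),speed=250)
d,st,c=brass('s6'); print(st,c,proj(d,[W(0,0,34),W(0,0,60),W(0,0,47)]).round(1))
t=shot('top','t6'); print(robot.current_t())
a=cv2.resize(d['img'][235:305,250:340],None,fx=6,fy=6,interpolation=cv2.INTER_CUBIC)
cv2.imwrite('pics/s6c.png',np.clip(a*1.2,0,255).astype(np.uint8))
```

```text
True [-1.19  1.61  8.2 ] [-1.12 -1.69  0.1 ] 23.81 26.6333
[-1.3   1.11  7.81] [ 0.39  0.01 -1.16]
[274, 265, 9, 13, 59] [278.  269.9] [[277.5 274.1]
 [277.1 265.9]
 [277.3 270. ]]
28.7
```

```bash
cat >> h.py <<'E'
def needle(fn,cy,name='scene'):
    d=shot(name,fn); hsv=cv2.cvtColor(d['img'],cv2.COLOR_BGR2HSV); b=d['img'].astype(int)
    u=proj(d,[W(0,cy,55)])[0].round().astype(int); m=np.zeros(b.shape[:2],bool); q=11
    sl=(slice(u[1]-q,u[1]+q+1),slice(u[0]-q,u[0]+q+1))
    w=b[:,:,2]-(b[:,:,0]+b[:,:,1])/2; w=w-np.median(w[sl]); m[sl]=w[sl]>25
    v,h=np.nonzero(m)
    if len(v)<3: return d,None,len(v),None
    P=np.array([C(p) for p in pix2plane(d,np.c_[h,v].astype(float),55)])[:,:2]; ww=w[v,h]
    k=np.hypot(P[:,0],P[:,1]-cy)<24; P=P[k]; ww=ww[k]
    c=(P*ww[:,None]).sum(0)/ww.sum(); dr=c-[0,cy]
    a=np.degrees(np.arctan2(dr[1],dr[0])); return d,8*(135-a)/270,len(P),dr.round(1)
E
python3 - <<'E'
from h import *
print([needle('n_a%d'%i,-175+61.9)[1:] for i in range(2)])
robot.move_linear(W(-.5,-175.3,40),speed=150); 
hit=robot.move_linear(W(-.5,-175.3,25),speed=60,f_stop=6); print(hit)
grip(15); y0=C(robot.current_tcp_pos()); print(y0.round(2),mw(),F())
print(robot.move_linear(W(-.5,-151.3,25),speed=50,f_stop=18))
for i in range(6):
    p=C(robot.current_tcp_pos()); print(p.round(2),F(),needle(f'n_b{i}',p[1]+61.9)[1:],round(robot.current_t(),2))
    if i<5 and robot.move_linear(W(-.5,-149.8+1.0*i,25),speed=15,f_stop=14): print('stop')
E
```

```text
[(None, 0, None), (None, 0, None)]
False
[  -1.06 -175.39   25.25] 17.24 [-2.83 -1.11  3.15]
False
[  -1.05 -152.02   25.21] [-5.1  -3.16  4.45] (None, 0, None) 30.71
[  -1.09 -150.99   25.23] [-4.57 -4.36  5.23] (None, 0, None) 31.01
[  -1.08 -150.24   25.2 ] [-4.93 -5.23  4.75] (None, 0, None) 31.31
[  -1.11 -149.28   25.19] [-4.04 -6.08  4.49] (None, 0, None) 31.61
[  -1.06 -148.32   25.22] [-5.24 -6.01  4.15] (None, 0, None) 31.91
[  -1.09 -147.34   25.2 ] [-5.79 -6.3   5.02] (None, 0, None) 32.21
```

Run:
```python
from h import *
t=shot('top','t7'); d=load('n_b5'); s6=load('s6'); t6=load('t6')
p=C(robot.current_tcp_pos()); L=[]
for im,cy in((d,p[1]+61.9),(s6,-113.1),(t,p[1]+61.9),(t6,-113.1)):
    u=proj(im,[W(0,cy,55)])[0]; ui=u.round().astype(int); q=16
    c=im['img'][ui[1]-q:ui[1]+q,ui[0]-q:ui[0]+q]; b=c.astype(int); w=b[:,:,2]-(b[:,:,0]+b[:,:,1])/2; w-=np.median(w)
    ii=np.argsort(w.ravel())[::-1][:8]; print(u.round(1),[(i%32-q+ui[0],i//32-q+ui[1],round(w.ravel()[i])) for i in ii])
    e=cv2.resize(c,(300,300),interpolation=cv2.INTER_CUBIC); cv2.circle(e,tuple(int(v) for v in ((u-ui+q+.5)*300/32)),3,(255,0,255),1); L.append(e)
cv2.imwrite('pics/n7.png',np.vstack([np.hstack(L[:2]),np.hstack(L[2:])]))
```

```text
[300.5 251.1] [(np.int64(299), np.int64(252), 21), (np.int64(298), np.int64(253), 20), (np.int64(299), np.int64(253), 20), (np.int64(298), np.int64(254), 19), (np.int64(297), np.int64(254), 18), (np.int64(300), np.int64(252), 16), (np.int64(300), np.int64(251), 14), (np.int64(298), np.int64(252), 14)]
[307.6 246.1] [(np.int64(308), np.int64(249), 16), (np.int64(308), np.int64(248), 16), (np.int64(308), np.int64(247), 14), (np.int64(308), np.int64(250), 12), (np.int64(309), np.int64(249), 10), (np.int64(309), np.int64(248), 10), (np.int64(307), np.int64(248), 10), (np.int64(307), np.int64(249), 10)]
[292.6 221.1] [(np.int64(291), np.int64(221), 44), (np.int64(289), np.int64(221), 44), (np.int64(288), np.int64(221), 37), (np.int64(293), np.int64(220), 30), (np.int64(288), np.int64(222), 28), (np.int64(290), np.int64(221), 28), (np.int64(305), np.int64(228), 25), (np.int64(307), np.int64(228), 22)]
[304.1 221.3] [(np.int64(301), np.int64(223), 62), (np.int64(302), np.int64(222), 60), (np.int64(300), np.int64(224), 59), (np.int64(303), np.int64(222), 44), (np.int64(319), np.int64(227), 34), (np.int64(301), np.int64(224), 34), (np.int64(302), np.int64(223), 32), (np.int64(318), np.int64(227), 32)]
```

View pics/n7.png

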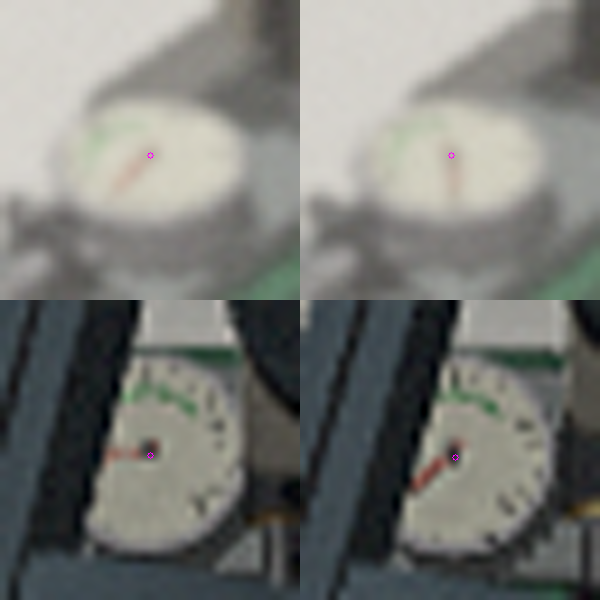

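```bash
sed -i 's/>25$/>9/; s/w\[sl\]>25/w[sl]>9/' h.py
python3 - <<'E'
from h import *
shot_=shot
import h
ys=[-152.02,-150.99,-150.24,-149.28,-148.32,-147.34]
for i,y in enumerate(ys):
    h.shot=lambda n,f:load(f); print(y,needle(f'n_b{i}',y+61.9)[1:])
h.shot=shot_
for i in range(2):
    hit=robot.move_linear(W(-.5,C(robot.current_tcp_pos())[1]+1.5,25),speed=15,f_stop=14); p=C(robot.current_tcp_pos())
    print(hit,p.round(2),F(),needle(f'n_c{i}',p[1]+61.9)[1:],robot.current_t())
E
```

```text
-152.02 (np.float64(-0.01645736964403568), 12, array([-7.5,  7.4]))
-150.99 (np.float64(0.05477521336821088), 7, array([-5.3,  5.6]))
-150.24 (np.float64(0.17157555651839446), 10, array([-6.9,  8.4]))
-149.28 (np.float64(0.15090118392542484), 12, array([-6.2,  7.4]))
-148.32 (np.float64(0.274325610762156), 13, array([-5.5,  7.6]))
-147.34 (np.float64(1.1477135177298747), 14, array([-0.9,  8.6]))
False [  -1.07 -147.4    25.24] [-5.29 -5.93  5.02] (np.float64(1.1318791907685708), 15, array([-1. ,  8.5])) 32.5583
False [  -1.08 -147.39   25.2 ] [-5.15 -4.95  4.31] (np.float64(1.111659576657712), 14, array([-1.2,  9.1])) 32.8583
```

Run:
```python
from h import *
c=-143.3
for i in range(5):
    hit=robot.move_linear(W(-.5,c,25),speed=15,f_stop=14); robot.sleep(.1); p=C(robot.current_tcp_pos()); r=needle(f'n_d{i}',p[1]+61.9)
    print(c,hit,p.round(2),F(),r[1:],round(robot.current_t(),2))
    e=4.0-r[1]
    if e<.25 or e>4: break
    c+=e
grip(34); robot.sleep(.1)
print(C(robot.current_tcp_pos()).round(2),needle('n_e',p[1]+61.9)[1:])
robot.move_linear(W(-.5,C(robot.current_tcp_pos())[1],75),speed=150)
robot.move_linear(W(-60,-230,150),speed=250)
robot.sleep(.2)
print(needle('n_f',p[1]+61.9)[1:],needle('n_g',p[1]+61.9,'top')[1:])
d,st,cc=brass('s8'); print(st,cc,proj(d,[W(0,0,47)]).round(1),robot.current_t())
t=load('n_g')
A=cv2.resize(t['img'][200:250,235:345],None,fx=7,fy=6,interpolation=cv2.INTER_CUBIC)
B=cv2.resize(d['img'][230:290,255:365],None,fx=7,fy=5,interpolation=cv2.INTER_CUBIC)
cv2.imwrite('pics/final.png',np.vstack([A,B])[:600])
```

```text
-143.3 False [  -1.07 -145.1    25.22] [-4.59 -7.04  5.42] (np.float64(3.2026890225363656), 10, array([7.1, 3.6])) 33.33
-142.50268902253637 False [  -1.08 -144.53   25.22] [-5.19 -8.08  4.44] (np.float64(3.6461794451560596), 6, array([9.3, 2. ])) 33.73
-142.14886846769244 False [  -1.07 -144.35   25.21] [-5.6  -8.06  4.68] (np.float64(3.705467038050346), 11, array([8.7, 1.5])) 34.13
-141.8543355057428 False [  -1.06 -144.13   25.23] [-5.17 -7.79  4.33] (np.float64(3.8398359870991667), 6, array([10. ,  0.9])) 34.53
[  -0.44 -141.69   24.95] (np.float64(3.8705008443765734), 8, array([9.3, 0.7]))
(np.float64(3.8728933186076557), 7, array([10.3,  0.8])) (np.float64(3.809889640717304), 8, array([10.2,  1.2]))
[274, 265, 9, 13, 62] [278.2 270. ] [[277.3 270. ]] 36.7167
```

View pics/final.png

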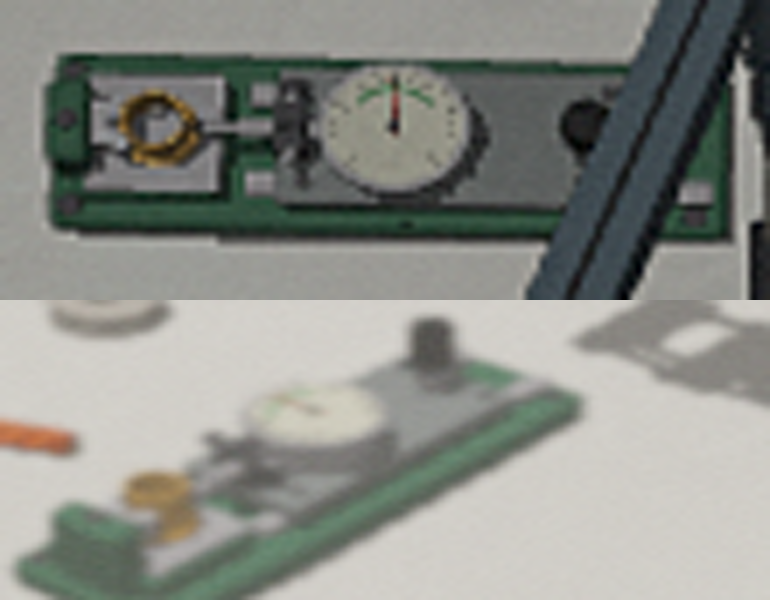

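```bash
python3 -c "
from bench import robot
print(robot.current_contact_force(),robot.current_t()); robot.hand_in()"
```

```text
[-0.11928608  0.58248321  0.50293406] 36.7167
the job is handed in; nothing more can be done
```

The bush stands flange-down on the anvil in the V rest, the needle is at mid-scale, and the job is handed in at 36.7 s. I drew the carriage back by its knob, lifted the bush, set it down about 7 mm short and slid it home. Then I brought the carriage up step by step and moved the arm clear.

**Last checks**
- **Needle:** it reads 3.87 mm in the scene view and 3.81 mm in the top view, inside the 2.5–5.5 mm band. It did not change when I let go of the knob.
- **Bush position:** it is upright, and its image is within about 1 px (2 mm) of the seat's predicted position. The sideways push stopped at the 4 N limit.
- **Arm:** it is touching nothing, and the force reads about zero.
- **Bystanders:** I stayed away from all four, but made no numerical before-and-after check of their positions.

**What disagreed or was not measured directly**
- **Fingertip height:** the fingertips really sit about 29 mm higher than the reported TCP. My first attempt to close on the knob therefore passed above it and met nothing. The pictures showed the gap, and touching the table gave the figure I used afterwards.
- **Grip force on the bush:** it was not measured. I stopped closing at a commanded 23.5 mm, and from how the gripper behaved on the knob I estimate about 6 N, against the 15 N limit.
- **Slide height:** a descent at the knob that should have touched the slide top at 48 mm met nothing. I never resolved that.

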